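# Pack up the corner of an instrument that has lost a foot

## Robot

A 6-joint arm with a two-finger parallel gripper is mounted at the origin on the work surface. World frame = base frame: x ahead of the robot, y to its left, z up, the work surface at z = 0. Lengths are in m, angles in rad, forces in N, time in s.
With the tool pointing down it reaches from about 0.3 to 0.75 m from the base axis. Payload 8.5 kg.
Tool frame: the origin (TCP) lies midway between the tips of the shut fingers; the grasp point (between the pads) lies 19 mm behind it; z points along the fingers, x is the direction in which the jaws open and shut, and the axes are right-handed (so a half turn about z gives the same grasp; the last joint's range is limited). The gripper opens to 85 mm and grips with 20 to 120 N. Pads are 22 mm wide; open, the fingers measure 114 mm over their backs; the gripper's body (76 mm by 85 mm) begins 54 mm behind the grasp point. The pads swing forward as they close: fully open they stand 13 mm farther back than shut.
Start: joints at [-1.563, 0.381, 1.297, -0, 1.464, -0.215], TCP at [0.122, -0.536, 0.231] pointing down, gripper open.
Joint ranges: [-3.11, 3.11], [-0.89, 2.33], [0.22, 2.48], [-1.42, 4.56], [0.17, 2.85], [-2.88, 2.88]. Speed limits (rad/s): [2.39, 2.39, 3.14, 3.14, 3.14, 3.14].

## Interface

Orientations are given as [roll, pitch, yaw] about the fixed x, y, z axes, in that order (R = Rz(yaw) Ry(pitch) Rx(roll)).
In Python, from workcell import monitor, camera, camera_params, r, outline_of gives the robot as it stands. The module is installed in compiled form; this text tells all that it offers.
- The arm moves only by the tool move_arm, never from a script. Its argument "targets" is a list that holds one entry, the list of rows, each a list of 7 numbers: the turn, a rotation vector about the tool's x, y, z in rad, then the shift along the tool's x, y, z in m, then the opening, from 0 (shut) to 1 (fully open). A call has 1 to 20 rows; each row shifts and turns the commanded pose from where the row before left it, along the tool's axes as they then stand; what a row does not reach is not made up. A row lasts 1/8 s, in which the tool goes at most 62.5 mm and 10.7 degrees, less where a joint would pass 70% of its speed; a pose out of reach is approached as far as the arm can. A call with a gripper value outside its range is refused whole. The fingers move at their own pace and stop on an object; "force" is the grip in N (left out, the last holds). Time passes only in rows, so rows that do not move let the fingers close. It gives the time, the measured TCP pose, the force and the opening at its end, in the units of the state.
- monitor.get_obs(): the state, without advancing time (a new reading comes with each control period).
- camera(name): name is "side" or "top"; returns (picture, depth): 480x640x3 uint8, red, green, blue; 480x640 float32, m along the optical axis (not along the pixel's ray), 0 where there is no reading.
- camera_params(name): a dict with "fx", "fy", "cx", "cy" (pixels), "k1" (the pictures are not rectified: a ray, as slopes to the right and down, at radius r is drawn at 1 + k1 r^2 times it, then the intrinsics apply), "xyz" and "rotation" of the camera in the world. Camera axes: x right, y down, z forward; pixel columns grow to the right and rows downward; lengths in m; the calibration is good to about 2 mm. A picture is of the moment at which its call begins. camera_params takes no time and is no camera call.
- r.finish_job(): hands the job in, once; it reports no verdict.
Trained networks look in the newest picture that a camera, given by its name, has taken for a name from the list of things; names that differ only in an ending like _2 or _b are one class to them, and where a whole thing is asked for, a point or a joint stands for the part that bears it (a point fixed in the world has none). Each returns a list of dicts, best first, with "conf" (0 to 1); they miss things now and then, are a little off and sometimes report something else, mostly with a low value. They report only what shows in the picture. A call takes as long as a camera call. They do not tell look-alikes from the thing itself.
- outline_of(camera, label): "mask" (480x640 bool, what is visible of it) and "bbox" ([left, top, right, bottom] in pixels, round what is visible of it).
The state is a dict: "clock": time; "joints": joint angles; "joint_velocities": joint speeds; "joint_torque": joint torques, N m; "tool_pos": TCP position; "orientation": TCP orientation; "wrist_force": force on the tool from outside, world axes, zero at the start; "ft_torque": the same for the moment, N m; "grip_width": finger opening in m.
Only numpy, scipy, OpenCV 4.12 (cv2) and the standard library are available. Lean on these libraries where they do the work, as an engineer would, in place of code of your own. Each camera call takes 0.05 s, during which the arm holds its last target.

## Task

The low cream-coloured control unit on the bench has lost a rubber foot: its front (panel) corner on the side facing the packers hangs over the bench. From that side slide one or more of the grey packers flat into the gap where the foot was, one on top of the other, as many as the gap needs, then push the wooden wedge in on top of them, thin end first and square to the unit's side, until you feel it bear firmly against the unit, without jacking the unit up. Finish while still gripping the wedge and keeping it pushed in, and leave the other things on the bench undisturbed.

Things in the scene. Friction and masses are not known exactly. Their poses are not given: they have to be found in the camera images.
- gap (a point): lower edge of the control unit's free (-y) side wall, level with the missing foot, at the unit's flat underside: its height above the bench is the gap to fill (14.7 to 22.5 mm, varies). y axis: level, square to that wall, into the gap (the way packers and wedge go in); x: along the wall, the front corner is 35 mm further on; z up. The space under the unit is empty 200 mm inwards and 150 mm to -x
- unit_base: control unit: cream case 240 mm (x) by 300 mm (y), 68 mm high, smooth walls, on three round rubber feet, front panel at +x; it cannot slide. Origin: centre of its outline, 22.5 mm below its underside; axes as gap
- unit (a joint): how far the unit is rocked up about its two rear feet, rad: 0 = on its feet, 0.009 = the packed corner raised by 1.5 mm. A wedge under the corner takes up weight and the corner begins to lift at about 10 to 14 N upward. Pushing the wedge in takes roughly 1.0 to 1.6 times the weight it then carries
- packer_a_center (a point): flat grey plastic packer, 120 x 40 x 6 mm, lying on the bench; all three are alike. The point is its centre, half-way up (3 mm above its underside); its x axis runs along the 120 mm length, y along the 40 mm width, z up
- packer_b_center (a point): flat grey plastic packer, 120 x 40 x 6 mm, lying on the bench; all three are alike. The point is its centre, half-way up (3 mm above its underside); its x axis runs along the 120 mm length, y along the 40 mm width, z up
- packer_c_center (a point): flat grey plastic packer, 120 x 40 x 6 mm, lying on the bench; all three are alike. The point is its centre, half-way up (3 mm above its underside); its x axis runs along the 120 mm length, y along the 40 mm width, z up
- packer_a: the packer of packer_a_center; origin in the middle of its underside
- packer_b: the packer of packer_b_center; origin in the middle of its underside
- packer_c: the packer of packer_c_center; origin in the middle of its underside
- wedge_center (a point): wooden wedge, 160 mm long, 30 mm wide, flat underside, lying on the bench with its thin end roughly towards +y. The point is half-way along, 6 mm above the underside; x axis along the length to the thin end, z up. Thin end (x = +80 mm) 3 mm thick; the top rises 1 in 10 to 13.5 mm at x = -25 mm; from there to x = -80 mm a level 13.5 mm thick tail, to grip
- wedge_nose (a point): middle of the wedge's thin end, 80 mm from wedge_center
- wedge: the same wedge; origin in the middle of its underside, axes as wedge_center
- vial: small glass crimp vial, 22 mm across and 46 mm tall, standing; to be left alone (origin: its underside, z up)
- old_foot: the broken-off stump of the missing rubber foot, black, 32 mm across, 16 mm high (too damaged to use); to be left alone (origin: its underside, z up)
- dropper: white plastic dropper bottle, 26 mm across, 76 mm tall, standing; to be left alone (origin: its underside, z up)
- mug: white mug, 82 mm across, 95 mm tall, standing; to be left alone (origin: its underside, z up)
- screwdriver: screwdriver with a black handle, lying; to be left alone (origin: its underside, z up)
- marker: marker pen, 135 mm long, lying; to be left alone (origin: its underside, z up)
Not all that is in view belongs to the job. Of the things that look like the wedge, the larger one is meant.

How it is judged:
By the outcome, as a careful person would: the job done as asked, in the order asked, and still so for the second after the job is handed in, while the arm keeps its last pose, push and grip.
It also fails if it takes over 69 s, if anything falls off the work surface, if the arm or the gripper's body presses on something with over 40 N, if the wrist force passes 120 N, or if a joint passes its speed limit or range.

## Working session

There is one attempt and no reset: what is moved stays moved. The work goes in short steps, Python scripts to look and compute and a tool call to move; the robot and the scene stay as the last step left them, time stands still between calls to the robot, and variables do not carry over. Pictures are saved under pics/ and viewed, and the job is handed in when it is done.

Besides the shell and the picture viewer there is one more tool, called after ">>>" as name(argument=value, ...), one argument or row to a line, values as JSON. move_arm: Moves the arm, as the interface text tells. Its arguments: {"type":"object","properties":{"targets":{"type":"array","items":{"type":"array","items":{"type":"array","items":{"type":"number"}}}},"force":{"type":"number"}},"required":["targets"]}

```bash
mkdir -p pics
cat > h.py <<'E'
import numpy as np, cv2
from workcell import monitor, camera, camera_params, r, outline_of
def snap(name,fn):
    p,d=camera(name); cv2.imwrite('pics/'+fn+'.png',p[:,:,::-1]); np.savez('pics/'+fn+'.npz',p=p,d=d); return p,d
def unproj(name,u,v,z=None,d=None):
    """pixels->world; with plane z (world height) or depth d"""
    c=camera_params(name)
    K=np.array([[c['fx'],0,c['cx']],[0,c['fy'],c['cy']],[0,0,1.]])
    q=cv2.undistortPointsIter(np.array([[[a,b]] for a,b in zip(np.ravel(u),np.ravel(v))],float),K,np.array([c['k1'],0,0,0,0]),None,None,(3,50,1e-10)).reshape(-1,2) if False else cv2.undistortPoints(np.array([[[a,b]] for a,b in zip(np.ravel(u),np.ravel(v))],float),K,np.array([c['k1'],0,0,0,0.])).reshape(-1,2)
    R=rot(c); ray=np.c_[q,np.ones(len(q))]@R.T; o=np.array(c['xyz'])
    if d is not None: return o+ray*np.ravel(d)[:,None]
    return o+ray*((z-o[2])/ray[:,2])[:,None]
def rot(c):
    R=np.array(c['rotation'],float)
    if R.shape==(3,3): return R
    from scipy.spatial.transform import Rotation as S
    return S.from_euler('xyz',R).as_matrix()
def proj(name,P):
    c=camera_params(name); R=rot(c); q=(np.atleast_2d(P)-c['xyz'])@R; s=q[:,:2]/q[:,2:]; s=s*(1+c['k1']*(s**2).sum(1))[:,None]
    return s*[c['fx'],c['fy']]+[c['cx'],c['cy']]
E
python3 - <<'E'
from h import *
for n in ['side','top']:
    snap(n,n+'0'); print(camera_params(n))
print(monitor.get_obs())
E
```

```text
{'fx': 438.677774930554, 'fy': 438.677774930554, 'cx': 320.5104075350552, 'cy': 234.54223388866137, 'k1': -0.012582394944161687, 'xyz': array([ 0.43572902, -0.83212583,  0.58822335]), 'rotation': array([-2.21852006,  0.0188298 , -0.13951077])}
{'fx': 503.2901136306199, 'fy': 503.2901136306199, 'cx': 321.7638498887125, 'cy': 240.85434791997213, 'k1': -0.07384060984659767, 'xyz': array([ 0.30480222, -0.10526179,  1.22671639]), 'rotation': array([-2.92928370e+00,  2.47529062e-04, -1.57645344e+00])}
{'clock': 0.1, 'joints': array([-1.56329601e+00,  3.81127252e-01,  1.29811871e+00,  2.74290592e-05,
        1.46356621e+00, -2.15270384e-01]), 'joint_velocities': array([ 0.00106384, -0.00161239, -0.00091841,  0.00026445,  0.00119447,
        0.00099036]), 'joint_torque': array([ 3.21690633e-03, -4.49224555e+01, -2.31658208e+01, -2.09447921e-04,
        3.65734697e-03, -2.92146160e-05]), 'tool_pos': array([ 0.1215318 , -0.53616371,  0.23079659]), 'orientation': array([-3.14130551e+00,  1.18554442e-03, -1.34802841e+00]), 'wrist_force': array([ 0.18035375, -0.06522136, -0.29095923]), 'ft_torque': array([ 0.01096035, -0.00873531,  0.0019014 ]), 'grip_width': 0.08530387590388905}
```

View pics/side0.png

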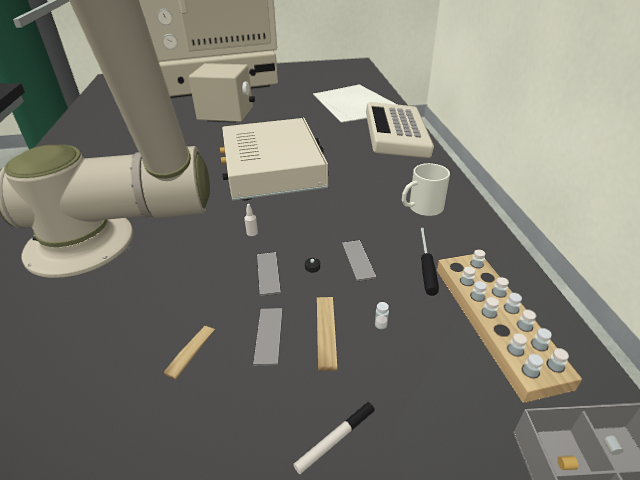

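View pics/top0.png

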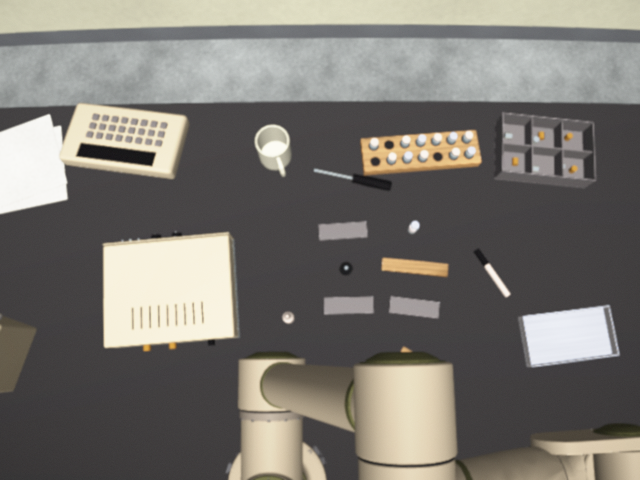

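Side view: the unit is at about (275,158) with its packed corner near (327,187). The packers are at (268,273), (358,260) and (268,336), the large wedge at (327,333) and the small decoy at (190,352). The top view agrees, with +x up and +y left.

```bash
cat > m.py <<'E'
from h import *
def show(n,l,z,k=4):
    out=[]
    for o in outline_of(n,l)[:k]:
        m=o['mask'].astype(np.uint8); v,u=np.nonzero(m)
        if len(u)<10: continue
        P=unproj(n,u,v,z=z); c=P[:,:2].mean(0)
        cs=cv2.findContours(m,cv2.RETR_EXTERNAL,cv2.CHAIN_APPROX_NONE)[0]; q=max(cs,key=len).reshape(-1,2)
        W=unproj(n,q[:,0],q[:,1],z=z)[:,:2]; rc=cv2.minAreaRect((W*1000).astype(np.float32))
        print(n,l,round(o['conf'],2),[int(x) for x in o['bbox']],'mean',(c*1000).round(1),'rect',np.round(rc[0],1),np.round(rc[1],1),round(rc[2],1))
        out.append((o,rc))
    return out
E
python3 - <<'E'
from m import *
camera('top');camera('side')
for n in ['top','side']:
    show(n,'packer_a',.006); show(n,'wedge',.010); show(n,'unit',.0905)
    show(n,'dropper',.05); show(n,'old_foot',.016);show(n,'vial',.04)
    show(n,'marker',.01); show(n,'mug',.09); show(n,'screwdriver',.02)
print(monitor.get_obs()['clock'])
E
```

```text
top packer_a 0.88 [389, 297, 441, 318] mean [ 403.3 -329.2] rect [ 403.4 -329.1] [120.8  40.3] 82.4
top packer_a 0.75 [321, 293, 374, 315] mean [ 409.9 -167.6] rect [ 410.  -168.6] [ 44.5 121. ] 1.2
top packer_a 0.56 [315, 221, 369, 236] mean [ 595.4 -157. ] rect [ 596.3 -157.7] [ 43.4 119.8] 3.7
top wedge 0.72 [387, 296, 439, 318] mean [ 402.9 -328.4] rect [ 403.1 -328.2] [120.9  42.1] 81.3
top wedge 0.65 [380, 259, 450, 277] mean [ 501.4 -333.3] rect [ 501.7 -333.4] [162.6  32.8] 82.4
top wedge 0.18 [475, 250, 507, 296] mean [ 488.6 -521.9] rect [ 486.2 -523.6] [133.5  16.9] 32.0
top unit 0.93 [106, 229, 240, 353] mean [437.  241.3] rect [438.5 241.9] [266.9 307.1] 5.2
top unit 0.58 [342, 175, 391, 190] mean [ 693.8 -224.8] rect [ 695.2 -221.5] [100.6  29.2] 75.0
top dropper 0.4 [281, 312, 294, 324] mean [377.3 -26.1] rect [377.6 -26.4] [23.1 21.2] 45.2
top old_foot 0.63 [339, 262, 350, 278] mean [ 498.8 -162.8] rect [ 497.9 -162.6] [29.2 29.6] 89.3
top vial 0.3 [314, 222, 368, 238] mean [ 587.  -156.3] rect [ 587.3 -156.3] [ 40.5 116.9] 3.3
top marker 0.64 [475, 249, 510, 294] mea
[... 1107 characters left out ...]
5 179.4] [249.5 403.8] 3.1
side unit 0.19 [402, 160, 451, 215] mean [769.5 -53.9] rect [770.3 -43.8] [223.9  90.9] 63.4
side dropper 0.72 [245, 204, 255, 235] mean [383.7 -54.6] rect [383.2 -45.3] [ 23.5 119.1] 3.3
side vial 0.86 [373, 302, 386, 330] mean [ 595.2 -348.7] rect [ 595.5 -347.9] [58.7 19.3] 70.5
side vial 0.33 [217, 117, 327, 199] mean [445.2 255.1] rect [446.8 279.4] [281.7 450.1] 4.9
side marker 0.95 [294, 401, 374, 474] mean [ 486.1 -527.9] rect [ 488.7 -526. ] [139.3  17.6] 31.5
side mug 0.94 [404, 162, 447, 215] mean [769.3 -54.2] rect [769.9 -44.3] [228.4  91.7] 63.9
side screwdriver 0.81 [418, 228, 442, 294] mean [ 720.1 -231.4] rect [ 727.6 -201.4] [201.7  29.6] 77.4
1.1
```

```bash
cat > g.py <<'E'
from m import *
for n in ['top','side']:
    D=np.load(f'pics/{n}0.npz'); d=D['d']; p=D['p']
    vv,uu=np.mgrid[0:480:1,0:640:1]; 
    P=unproj(n,uu.ravel(),vv.ravel(),d=d.ravel()).reshape(480,640,3); ok=d>0
    gray=p.mean(2)
    # bench plane in neighbourhood
    s=ok&(gray<75)&(abs(P[...,2])<.012)&(P[...,0]>.3)&(P[...,0]<.7)&(P[...,1]>-.35)&(P[...,1]<.07)
    A=np.c_[P[s][:,:2],np.ones(s.sum())]; c=np.linalg.lstsq(A,P[s][:,2],rcond=None)[0]
    res=P[s][:,2]-A@c; print(n,'bench',c,res.std(),s.sum())
    Z=P[...,2]-(P[...,0]*c[0]+P[...,1]*c[1]+c[2])
    camera(n)
    o=outline_of(n,'unit')[0]; m=cv2.erode(o['mask'].astype(np.uint8),np.ones((5,5)))>0
    t=m&ok&(Z>.07)&(Z<.1); z=Z[t]; print('unit top',np.percentile(z,[5,25,50,75,95]).round(4),t.sum())
    tt=t&(abs(Z-np.median(z))<.004)
    A=np.c_[P[tt][:,:2]-[.43,.24],np.ones(tt.sum())]; cc=np.linalg.lstsq(A,Z[tt],rcond=None)[0]; print('top plane',cc)
    for l in ['packer_a']:
      for q in outline_of(n,l)[:3]:
        mm=cv2.erode(q['mask'].astype(np.uint8),np.ones((3,3)))>0
        print(l,q['bbox'],np.median(Z[mm&ok]))
print(monitor.get_obs()['clock'])
E
python3 g.py
python3 - <<'E'
import cv2
a=cv2.imread('pics/side0.png')[105:235,200:345]; cv2.imwrite('pics/cs.png',cv2.resize(a,None,fx=4.5,fy=4.5,interpolation=cv2.INTER_NEAREST))
E
```

```text
top bench [-0.00035246  0.00032088  0.00033411] 0.002441268382240249 23464
unit top [0.0813 0.0835 0.085  0.0865 0.0887] 12904
top plane [ 0.00020244 -0.00024767  0.08502784]
packer_a [323.0, 292.9, 374.5, 314.8] 0.006020735897354532
packer_a [256.0, 127.1, 291.2, 176.2] 0.04750917229600442
packer_a [389.7, 296.8, 440.1, 318.6] 0.005833564887579782
side bench [ 0.00759959  0.00686908 -0.00127262] 0.004004337295886321 306
unit top [0.0764 0.0795 0.0804 0.0813 0.0824] 4497
top plane [-0.00760988 -0.00391731  0.08050058]
packer_a [254.8, 251.0, 283.0, 297.2] 0.004254203676402994
packer_a [252.3, 304.2, 283.4, 363.7] 0.005212334992662724
packer_a [342.3, 241.7, 376.3, 281.3] 0.002837176008546805
1.4
```

View pics/cs.png

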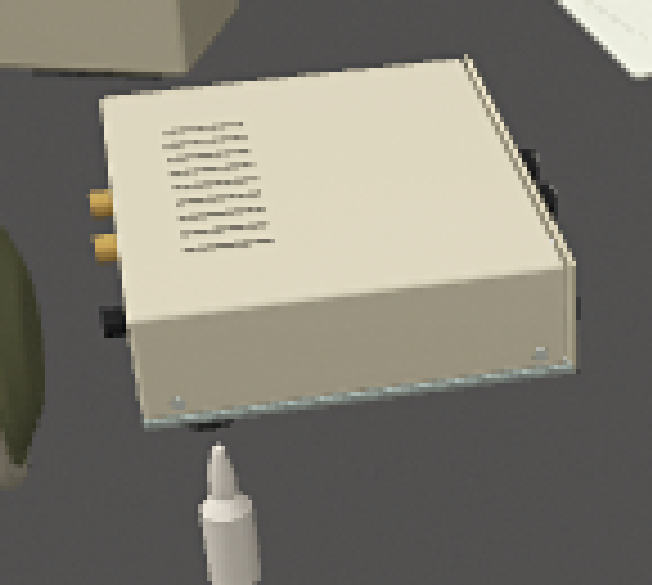

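```bash
cat > w.py <<'E'
from h import *
# top image: bright(cream)->dark edges with subpixel along rows/cols
D=np.load('pics/top0.npz'); g=cv2.GaussianBlur(D['p'].astype(float).mean(2),(3,3),0)
def cross(prof,th):
    # last crossing from bright to dark
    i=np.nonzero((prof[:-1]>th)&(prof[1:]<=th))[0]
    return None if len(i)==0 else i[0]+(prof[i[0]]-th)/(prof[i[0]]-prof[i[0]+1])
E=[]
for v in range(245,330,3):
    x=cross(g[v,225:250],140)
    if x is not None:E.append((225+x,v))
E=np.array(E); W=unproj('top',E[:,0],E[:,1],z=.085)[:,:2]
f=np.polyfit(W[:,0],W[:,1],1); res=W[:,1]-np.polyval(f,W[:,0]); print('wall top: yaw deg',np.degrees(np.arctan(f[0])),'res',res.std(), 'y at .5',np.polyval(f,.5))
# front edge (going up in v)
F=[]
for u in range(120,225,3):
    x=cross(g[245:222:-1,u],140)
    if x is not None:F.append((u,245-x))
F=np.array(F); W2=unproj('top',F[:,0],F[:,1],z=.085)[:,:2]
k=np.polyfit(W2[:,1],W2[:,0],1); r2=W2[:,0]-np.polyval(k,W2[:,1]); print('front: deg',np.degrees(np.arctan(k[0])),r2.std())
# side image: wall lower edge
D=np.load('pics/side0.npz'); h=cv2.GaussianBlur(D['p'].astype(float).mean(2),(3,3),0)
B=[];T=[]
for u in range(255,322,3):
    x=cross(h[185:206,u],110)
    if x is not None:B.append((u,185+x))
    c=h[160:182,u]; j=np.argmax(c[:-1]-c[1:]); T.append((u,160+j+.5))
B=np.array(B);T=np.array(T)
for z in (.015,.017,.019): 
    q=unproj('side',B[:,0],B[:,1],z=z); a=np.polyfit(q[:,0],q[:,1],1); print('side low edge z',z,np.degrees(np.arctan(a[0])),np.polyval(a,.5),(q[:,1]-np.polyval(a,q[:,0])).std())
for z in (.083,.085,.087): 
    q=unproj('side',T[:,0],T[:,1],z=z); a=np.polyfit(q[:,0],q[:,1],1); print('side top edge z',z,np.degrees(np.arctan(a[0])),np.polyval(a,.5))
E
python3 w.py
```

```text
wall top: yaw deg 4.833826435197449 res 0.00014471035199601552 y at .5 0.10462144938320354
front: deg -4.677048043911436 0.0007757874002592704
side low edge z 0.015 4.895432476425403 0.1083997962065564 0.00044634717038348725
side low edge z 0.017 4.895432476425375 0.10513746984562722 0.00044478984662230775
side low edge z 0.019 4.8954324764254125 0.10187514348469805 0.00044323252286117683
side top edge z 0.083 5.109462858717891 0.10375045166716204
side top edge z 0.085 5.109462858717849 0.10006839876026621
side top edge z 0.087 5.109462858717836 0.09638634585337041
```

```bash
cat >> w.py <<'E'
# corner: intersect
x=.55
for _ in range(20): y=np.polyval(f,x); x=np.polyval(k,y)
print('corner top',x,y)
t=np.radians(4.85); ex=np.array([np.cos(t),np.sin(t)]); 
print('gap', np.array([x,y])-.035*ex)
# side: front corner of low edge: rightmost
for v in (185,187):
    c=h[v,300:345]; print(v,np.round(c[18:34]).astype(int))
print(unproj('side',[327.5],[187.3],z=.017), unproj('side',[326.5],[164],z=.085))
E
python3 w.py|tail -6
python3 - <<'E'
from h import *
# wedge & packer refine orientation via rect in top; ends of wedge
import sys
from m import show
camera('top');camera('side')
show('top','packer_b',.006); show('side','packer_b',.006); show('side','wedge',.006,1)
E
```

```text
side top edge z 0.087 5.109462858717836 0.09638634585337041
corner top 0.5739150832250214 0.11087222041518291
gap [0.5390404  0.10791306]
185 [136 136 138 140 144 145 145 151 150 126  96  82  81  81  81  81]
187 [135 135 131 123 120 121 120 116 113 101  84  79  81  81  81  81]
[[0.57482528 0.10931392 0.017     ]] [[0.57237537 0.10511346 0.085     ]]
top packer_b 0.88 [314, 220, 366, 237] mean [ 594.7 -157.3] rect [ 595.4 -155.9] [117.4  41. ] 89.7
top packer_b 0.83 [322, 292, 375, 313] mean [ 409.6 -168.4] rect [ 410.  -168.6] [ 44.2 121. ] 1.3
top packer_b 0.7 [389, 292, 442, 318] mean [ 403.3 -328.7] rect [ 403.6 -328.9] [120.8  40. ] 82.4
side packer_b 0.78 [342, 242, 377, 279] mean [ 595.5 -166.8] rect [ 595.5 -163.3] [ 39.7 123.6] 3.7
side packer_b 0.76 [253, 249, 281, 296] mean [ 411.4 -178.2] rect [ 412.  -174.6] [ 44.  128.1] 1.0
side packer_b 0.7 [254, 307, 282, 365] mean [ 405.  -337.6] rect [ 405.1 -332.7] [123.1  41.3] 82.6
side wedge 0.84 [317, 294, 338, 369] mean [ 502.2 -345.2] rect [ 503.3 -338.6] [160.3  31.2] 83.9
```

```bash
cat > t.py <<'E'
import sys
from h import *
from scipy.spatial.transform import Rotation as S
def st():
    o=monitor.get_obs(); print('t',round(o['clock'],2),'tcp',(o['tool_pos']*1000).round(1),'rpy',np.degrees(o['orientation']).round(2),'F',o['wrist_force'].round(1),'w',round(o['grip_width']*1000,1)); return o
def to(p,yaw=None):
    o=st(); R=S.from_euler('xyz',o['orientation'])
    print('shift tool mm',(R.inv().apply(np.array(p)-o['tool_pos'])*1000).round(1))
    if yaw is not None: print('rotvec',(R.inv()*S.from_euler('xyz',[np.pi,0,np.radians(yaw)])).as_rotvec().round(4))
E
echo
```

```text
(no output)
```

>>> move_arm(
  targets=[
    [[0,0,-0.177,0,0,0,1],[0,0,-0.177,0,0,0,1],[0,0,-0.177,0,0,0,1],[0,0,-0.177,0,0,0,1],[0,0,-0.177,0,0,0,1],[0,0,-0.177,0,0,0,1],[0,0,-0.177,0,0,0,1],[0,0,-0.177,0,0,0,1]],
  ],
  force=60,
)

```text
clock: 2.65
tool_pos: [0.1215, -0.5364, 0.2313]
orientation: [-3.142, -0.0, 0.074]
wrist_force: [-0.2, -0.1, -0.0]
grip_width: 0.0854
```

```bash
python3 -c "
from t import *
to([.5988,-.204,.12],4)"
```

```text
t 2.65 tcp [ 121.5 -536.4  231.3] rpy [-180.     -0.      4.23] F [-0.2 -0.1 -0. ] w 85.4
shift tool mm [ 500.5 -296.2  111.3]
rotvec [-0.     -0.      0.0041]
```

>>> move_arm(
  targets=[
    [[0,0,0,0.05,-0.0296,0.003,0.6],[0,0,0,0.05,-0.0296,0.003,0.6],[0,0,0,0.05,-0.0296,0.003,0.6],[0,0,0,0.05,-0.0296,0.003,0.6],[0,0,0,0.05,-0.0296,0.003,0.6],[0,0,0,0.05,-0.0296,0.003,0.6],[0,0,0,0.05,-0.0296,0.003,0.6],[0,0,0,0.05,-0.0296,0.003,0.6],[0,0,0,0.05,-0.0296,0.003,0.6],[0,0,0,0.05,-0.0296,0.003,0.6],[0,0,0,0,0,0.04,0.6],[0,0,0,0,0,0.04,0.6],[0,0,0,0,0,0,0.6]],
  ],
)

```text
clock: 4.28
tool_pos: [0.5991, -0.2064, 0.1187]
orientation: [-3.138, 0.005, 0.068]
wrist_force: [0.6, 0.0, 1.0]
grip_width: 0.0507
```

```bash
python3 -c "
from t import *
to([.5988,-.204,.03],4)
snap('side','s1');snap('top','t1')
a=cv2.imread('pics/s1.png')[190:320,300:460]; cv2.imwrite('pics/s1c.png',cv2.resize(a,None,fx=4.5,fy=4.5))
"
```

```text
t 4.28 tcp [ 599.1 -206.4  118.7] rpy [-179.8    0.3    3.9] F [0.6 0.  1. ] w 50.7
shift tool mm [ 0.3 -2.1 88.7]
rotvec [-0.0034  0.0052 -0.0017]
```

View pics/s1c.png

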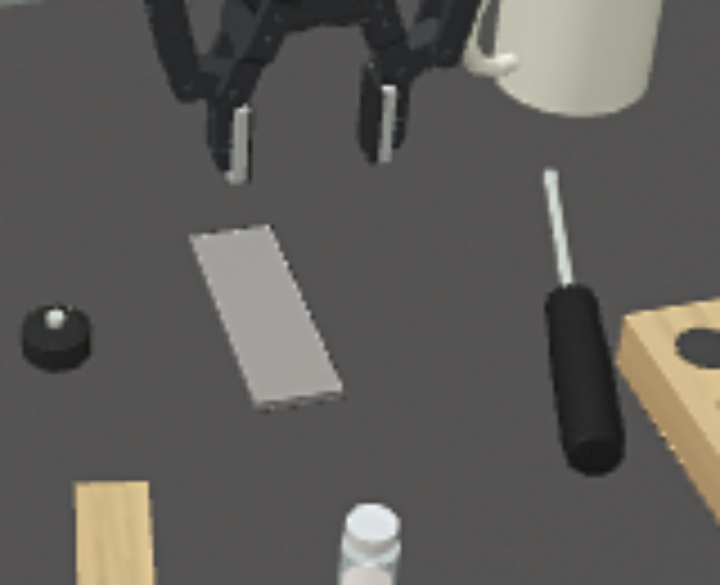

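The gripper is above the packer, with a finger on each side of it. The old foot is at left (55,335) in the crop and well clear.

>>> move_arm(
  targets=[
    [[0,0,0,0,-0.002,0.03,0.6],[0,0,0,0,0,0.03,0.6],[0,0,0,0,0,0.028,0.6],[0,0,0,0,0,0.015,0.6],[0,0,0,0,0,0.008,0.6],[0,0,0,0,0,0.002,0.6],[0,0,0,0,0,0,0.6]],
  ],
)

```text
clock: 5.25
tool_pos: [0.6005, -0.2054, 0.0092]
orientation: [3.141, -0.001, 0.068]
wrist_force: [0.3, -0.1, 1.2]
grip_width: 0.0511
```

```bash
python3 -c "
from t import *
st()
snap('side','s2')
a=cv2.imread('pics/s2.png')[200:320,310:440]; cv2.imwrite('pics/s2c.png',cv2.resize(a,None,fx=5,fy=5))
"
```

```text
t 5.25 tcp [ 600.5 -205.4    9.2] rpy [ 1.7995e+02 -7.0000e-02  3.9000e+00] F [ 0.3 -0.1  1.2] w 51.1
```

View pics/s2c.png

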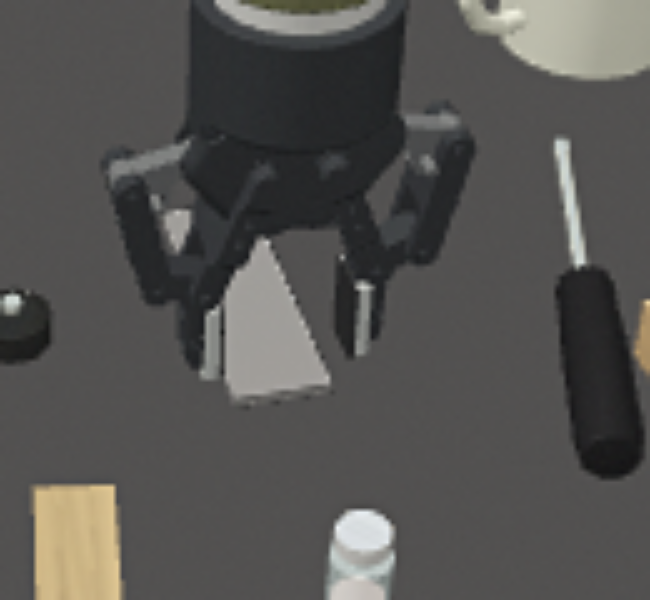

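The fingers straddle the packer's near end: pads at about (212,350) and (360,325), packer tail at (280,385). I'll descend carefully.

>>> move_arm(
  targets=[
    [[0,0,0,-0.001,0,0.002,0.6],[0,0,0,0,0,0.002,0.6],[0,0,0,0,0,0.002,0.6],[0,0,0,0,0,0.001,0.6],[0,0,0,0,0,0,0.6]],
  ],
)

```text
clock: 5.92
tool_pos: [0.5991, -0.2051, 0.0012]
orientation: [-3.141, 0.0, 0.068]
wrist_force: [0.0, -0.2, 0.4]
grip_width: 0.0516
```

>>> move_arm(
  targets=[
    [[0,0,0,0,0,0.001,0.6],[0,0,0,0,0,0.001,0.6],[0,0,0,0,0,0,0.6]],
  ],
)

```text
clock: 6.3
tool_pos: [0.5991, -0.2052, -0.0008]
orientation: [-3.142, 0.0, 0.068]
wrist_force: [-0.9, 1.1, 0.6]
grip_width: 0.051
```

>>> move_arm(
  targets=[
    [[0,0,0,0,0,0.001,0.6],[0,0,0,0,0,0.001,0.6],[0,0,0,0,0,0,0.6]],
  ],
)

```text
clock: 6.68
tool_pos: [0.5991, -0.2052, -0.0028]
orientation: [-3.142, 0.0, 0.068]
wrist_force: [-1.1, 0.3, -1.0]
grip_width: 0.0509
```

>>> move_arm(
  targets=[
    [[0,0,0,0,0,0,0.4],[0,0,0,0,0,0,0.4],[0,0,0,0,0,0,0.4],[0,0,0,0,0,0,0.4]],
  ],
  force=40,
)

```text
clock: 7.18
tool_pos: [0.5999, -0.2056, -0.0011]
orientation: [3.14, -0.002, 0.068]
wrist_force: [0.2, 0.7, 8.7]
grip_width: 0.0384
```

```bash
python3 -c "
from t import *
st()
snap('side','s3')
a=cv2.imread('pics/s3.png')[200:320,310:440]; cv2.imwrite('pics/s3c.png',cv2.resize(a,None,fx=5,fy=5))
"
```

```text
t 7.17 tcp [ 599.9 -205.6   -1.1] rpy [ 1.799e+02 -1.300e-01  3.900e+00] F [0.2 0.7 8.7] w 38.4
```

View pics/s3c.png

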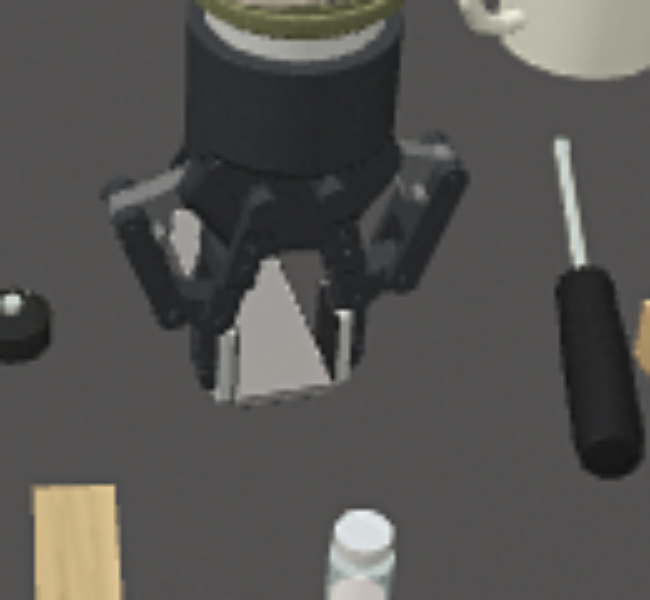

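>>> move_arm(
  targets=[
    [[0,0,0,0,0,-0.01,0.4],[0,0,0,0,0,-0.02,0.4],[0,0,0,0,0,-0.01,0.4],[0,0,0,0,0,0,0.4]],
  ],
)

```text
clock: 7.72
tool_pos: [0.5994, -0.2053, 0.038]
orientation: [3.141, -0.001, 0.068]
wrist_force: [0.5, -0.0, -0.2]
grip_width: 0.0383
```

```bash
python3 -c "
from t import *
to([.5504,-.0386,.035],4.85)
snap('side','s4')
a=cv2.imread('pics/s4.png')[190:310,310:440]; cv2.imwrite('pics/s4c.png',cv2.resize(a,None,fx=5,fy=5))
"
```

```text
t 7.72 tcp [ 599.4 -205.3   38. ] rpy [ 1.7996e+02 -6.0000e-02  3.9000e+00] F [ 0.5 -0.  -0.2] w 38.3
shift tool mm [ -37.5 -169.6    2.8]
rotvec [ 0.0007 -0.0011 -0.0166]
```

View pics/s4c.png

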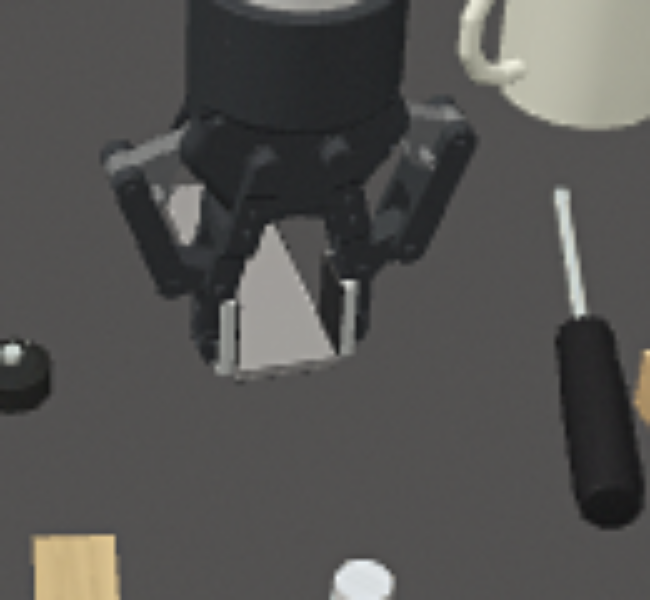

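The packer (crop (285,320)) has come up with the gripper. Moving it in front of the gap.

>>> move_arm(
  targets=[
    [[0,0,-0.0166,-0.0094,-0.0424,0,0.4],[0,0,0,-0.0094,-0.0424,0,0.4],[0,0,0,-0.0094,-0.0424,0,0.4],[0,0,0,-0.0094,-0.0424,0,0.4],[0,0,0,0,0,0.015,0.4],[0,0,0,0,0,0.012,0.4],[0,0,0,0,0,0,0.4]],
  ],
)

```text
clock: 8.65
tool_pos: [0.5477, -0.04, 0.0089]
orientation: [-3.141, 0.002, 0.083]
wrist_force: [0.9, 0.9, 0.4]
grip_width: 0.0389
```

```bash
python3 -c "
from t import *
to([.5504,-.0386,.0],4.85)
snap('side','s5');snap('top','t5')
a=cv2.imread('pics/s5.png')[130:260,220:380]; cv2.imwrite('pics/s5c.png',cv2.resize(a,None,fx=4.5,fy=4.5))
a=cv2.imread('pics/t5.png')[200:320,220:360]; cv2.imwrite('pics/t5c.png',cv2.resize(a,None,fx=4.5,fy=4.5))
"
```

```text
t 8.65 tcp [547.7 -40.    8.9] rpy [-1.7996e+02  1.3000e-01  4.7800e+00] F [0.9 0.9 0.4] w 38.9
shift tool mm [ 2.8 -1.2  8.9]
rotvec [-0.0008  0.0022 -0.0013]
```

View pics/s5c.png

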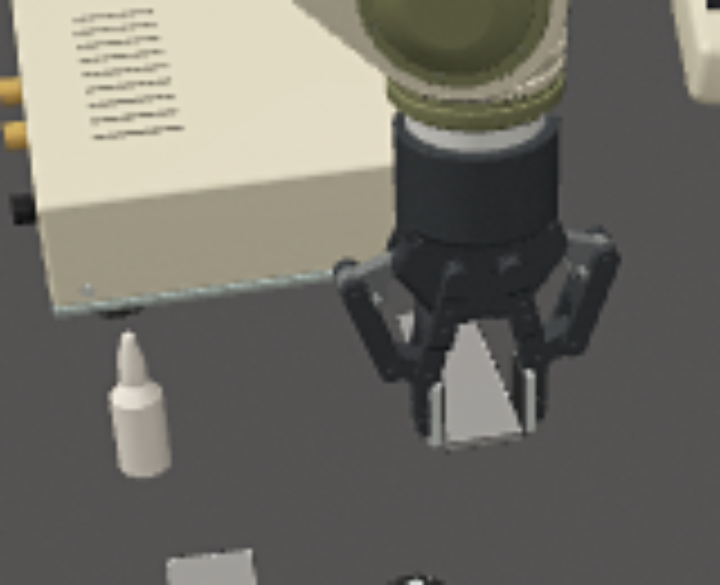

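View pics/t5c.png

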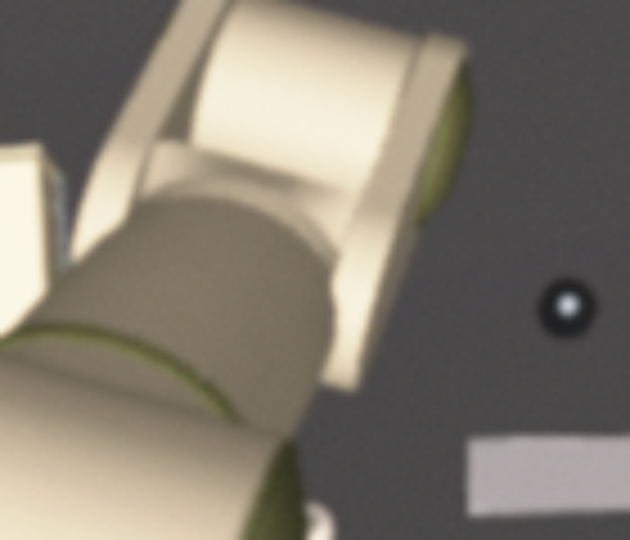

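```bash
cat > ov.py <<'E'
from t import *
def overlay(fn,n,polys,box,f,out):
    a=cv2.imread(f'pics/{fn}.png')[box[1]:box[3],box[0]:box[2]]; a=cv2.resize(a,None,fx=f,fy=f)
    for P,col in polys:
        q=((proj(n,P)-[box[0],box[1]]+.5)*f).astype(int); cv2.polylines(a,[q.reshape(-1,1,2)],True,col,1)
    cv2.imwrite(f'pics/{out}.png',a)
def rect(c,yaw,L=.12,W=.04,z=0):
    t=np.radians(yaw); ex=np.array([np.cos(t),np.sin(t)]); ey=np.array([-ex[1],ex[0]])
    return np.array([np.r_[np.array(c)+sx*W/2*ex+sy*L/2*ey,z] for sx,sy in((-1,-1),(1,-1),(1,1),(-1,1))])
E
python3 -c "
from ov import *
t=np.radians(4.78);u=np.array([-np.sin(t),np.cos(t)])
c=np.array([.5477,-.04])+.047*u
z=.0089+.006
t2=np.radians(9)
overlay('s5','side',[(rect(c,4.78,z=z),(0,0,255)),(rect(c,9,z=z),(0,255,0))],(220,130,380,260),4.5,'s5o')"
```

```text
(no output)
```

View pics/s5o.png

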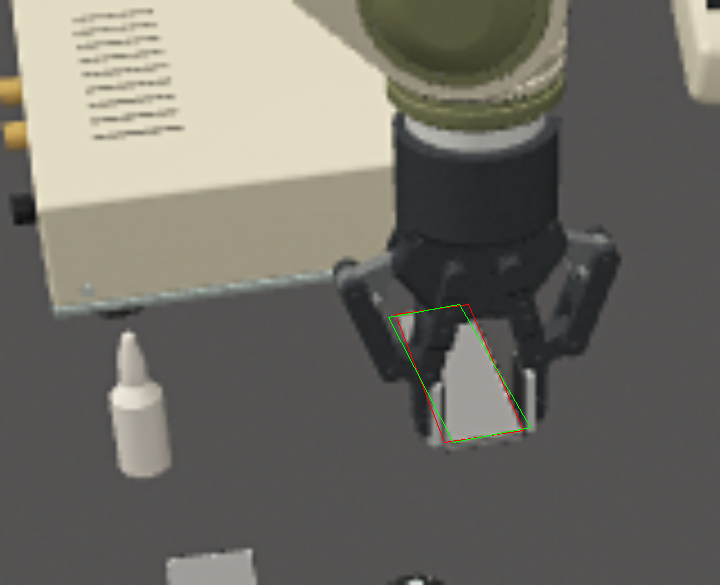

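The packer matches its predicted outline (red). Lower it to the bench, then slide it in.

>>> move_arm(
  targets=[
    [[0,0,0,0.0028,0,0.005,0.4],[0,0,0,0,0,0.003,0.4],[0,0,0,0,0,0.0005,0.4],[0,0,0,0,0,0,0.4]],
  ],
)

```text
clock: 9.25
tool_pos: [0.5508, -0.0389, 0.0018]
orientation: [3.142, 0.0, 0.085]
wrist_force: [0.2, -0.2, -0.4]
grip_width: 0.0386
```

>>> move_arm(
  targets=[
    [[0,0,0,0,-0.01,0,0.4],[0,0,0,0,-0.01,0,0.4],[0,0,0,0,-0.01,0,0.4],[0,0,0,0,-0.01,0,0.4],[0,0,0,0,-0.01,0,0.4],[0,0,0,0,0,0,0.4]],
  ],
)

```text
clock: 10.0
tool_pos: [0.5465, 0.0117, 0.0018]
orientation: [-3.142, 0.0, 0.086]
wrist_force: [-1.0, -0.5, -1.0]
grip_width: 0.0384
```

>>> move_arm(
  targets=[
    [[0,0,0,0,-0.01,0.001,0.4],[0,0,0,0,-0.01,0,0.4],[0,0,0,0,-0.01,0,0.4],[0,0,0,0,-0.01,0,0.4],[0,0,0,0,-0.006,0,0.4],[0,0,0,0,0,0,0.4]],
  ],
)

```text
clock: 10.75
tool_pos: [0.5426, 0.0572, 0.0008]
orientation: [3.142, 0.0, 0.085]
wrist_force: [-1.4, -0.2, 0.0]
grip_width: 0.0386
```

```bash
python3 -c "
from ov import *
st()
snap('side','s6')
G=np.array([.538,.1079]);t=np.radians(4.85);u=np.array([-np.sin(t),np.cos(t)])
o=monitor.get_obs();c=o['tool_pos'][:2]+.047*u
overlay('s6','side',[(rect(c,4.85,z=.007),(0,0,255))],(220,110,380,240),4.5,'s6o')"
```

```text
t 10.75 tcp [542.6  57.2   0.8] rpy [180.     0.     4.89] F [-1.4 -0.2  0. ] w 38.6
```

View pics/s6o.png

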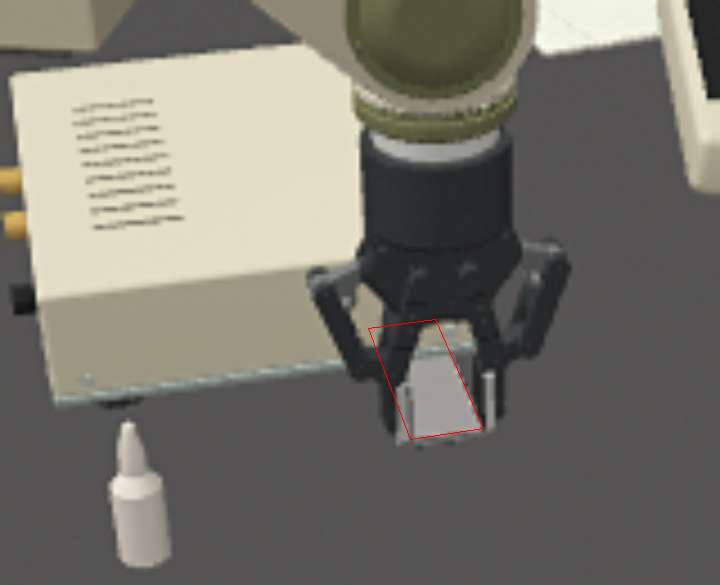

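>>> move_arm(
  targets=[
    [[0,0,0,0,0,0,0.6],[0,0,0,0,0,0,0.6],[0,0,0,0,0,-0.015,0.6],[0,0,0,0,0,-0.025,0.6],[0,0,0,0,0.02,0,0.25],[0,0,0,0,0.02,0,0.25],[0,0,0,0,0,0.02,0.25],[0,0,0,0,0,0.015,0.25],[0,0,0,0,0,0.003,0.25],[0,0,0,0,0,0,0.25]],
  ],
)

```text
clock: 12.05
tool_pos: [0.5461, 0.0168, 0.0027]
orientation: [-3.141, 0.0, 0.085]
wrist_force: [0.3, 0.5, -0.6]
grip_width: 0.0215
```

```bash
python3 -c "
from ov import *
st()
snap('side','s7')
G=np.array([.538,.1079]);t=np.radians(4.85);u=np.array([-np.sin(t),np.cos(t)])
c=np.array([.5426,.0572])+.047*u
overlay('s7','side',[(rect(c,4.85,z=.006),(0,0,255))],(220,110,380,240),4.5,'s7o')"
```

```text
t 12.05 tcp [546.1  16.8   2.7] rpy [-1.7999e+02  2.0000e-02  4.8500e+00] F [ 0.3  0.5 -0.6] w 21.5
```

View pics/s7o.png

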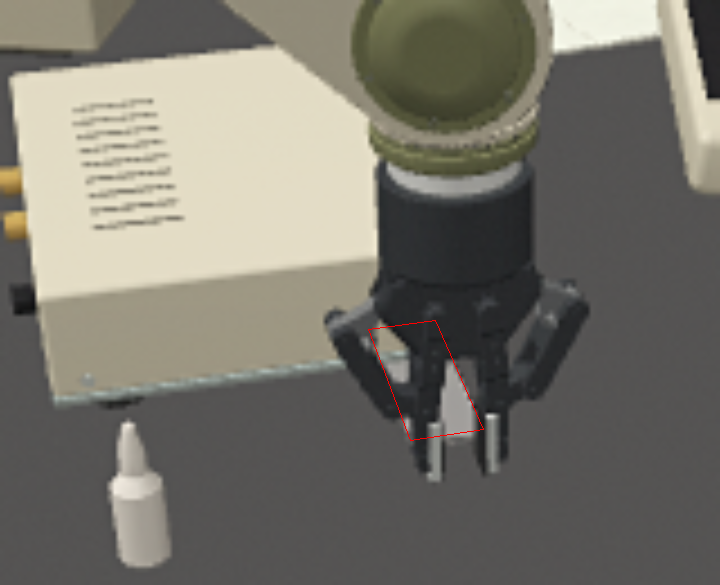

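The packer lies flat with its tail at (460,425), and the fingers are behind it at (435,460) and (492,450). Pushing it deeper.

>>> move_arm(
  targets=[
    [[0,0,0,0,-0.006,0,0.25],[0,0,0,0,-0.006,0,0.25],[0,0,0,0,-0.005,0,0.25],[0,0,0,0,-0.005,0,0.25],[0,0,0,0,-0.005,0,0.25],[0,0,0,0,-0.005,0,0.25],[0,0,0,0,0,0,0.25]],
  ],
)

```text
clock: 12.98
tool_pos: [0.5433, 0.0492, 0.0028]
orientation: [-3.141, 0.0, 0.085]
wrist_force: [-0.0, 0.2, 0.4]
grip_width: 0.0215
```

>>> move_arm(
  targets=[
    [[0,0,0,0,-0.004,0,0.25],[0,0,0,0,-0.004,0,0.25],[0,0,0,0,-0.002,0,0.25],[0,0,0,0,0,0,0.25]],
  ],
)

```text
clock: 13.48
tool_pos: [0.5425, 0.0589, 0.0028]
orientation: [-3.142, 0.0, 0.085]
wrist_force: [0.0, 0.6, -1.0]
grip_width: 0.0211
```

```bash
python3 -c "
from ov import *
st()
snap('side','s8')
G=np.array([.538,.1079]);t=np.radians(4.85);u=np.array([-np.sin(t),np.cos(t)])
c=G+(.085-.06)*u
overlay('s8','side',[(rect(c,4.85,z=.006),(0,0,255))],(220,110,380,240),4.5,'s8o')"
```

```text
t 13.47 tcp [542.5  58.9   2.8] rpy [-180.      0.      4.86] F [ 0.   0.6 -1. ] w 21.1
```

View pics/s8o.png

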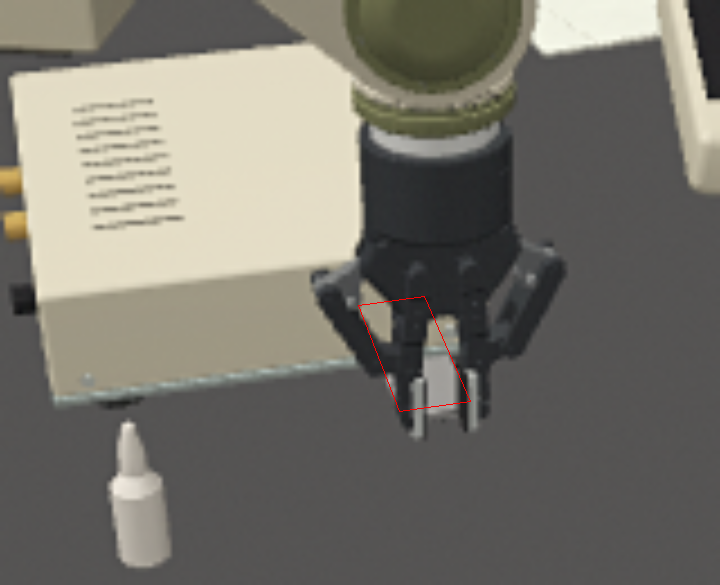

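>>> move_arm(
  targets=[
    [[0,0,0,0,0.01,0,0.25],[0,0,0,0,0.01,-0.03,0.25],[0,0,0,0,0,-0.05,0.5],[0,0,0,0,0,-0.03,0.5],[0,0,0,0,0.05,0,0.5],[0,0,0,0,0.05,0,0.5],[0,0,0,0,0.05,0,0.5],[0,0,0,0,0.05,0,0.5],[0,0,0,0,0.05,0,0.5],[0,0,0,0,0.05,0,0.5],[0,0,0.1,0,0.05,0,0.5],[0,0,0.107,0,0.05,0,0.5],[0,0,0,0,0,0,0.5]],
  ],
)

```text
clock: 15.15
tool_pos: [0.5717, -0.364, 0.1121]
orientation: [3.141, 0.0, -0.128]
wrist_force: [-0.5, 1.4, 0.5]
grip_width: 0.0427
```

```bash
python3 -c "
from ov import *
from m import show
to([.4943,-.3985,.1],-7)
snap('side','s9');snap('top','t9')
show('side','wedge',.006,2);show('top','wedge',.01,3);show('top','old_foot',.016);show('side','packer',.006)
G=np.array([.538,.1079]);t=np.radians(4.85);u=np.array([-np.sin(t),np.cos(t)])
c=G+(.085-.06)*u
overlay('s9','side',[],(220,110,380,240),4.5,'s9c')
overlay('s9','side',[(rect([.502,-.336],-7,L=.16,W=.03,z=.003),(0,0,255))],(270,270,430,400),4.5,'s9d')
overlay('t9','top',[],(90,210,250,360),4,'t9c')"
```

```text
t 15.15 tcp [ 571.7 -364.   112.1] rpy [ 1.7997e+02  1.0000e-02 -7.3100e+00] F [-0.5  1.4  0.5] w 42.7
shift tool mm [-72.4  44.1  12.1]
rotvec [ 0.0005  0.0001 -0.0054]
side wedge 0.83 [316, 295, 336, 369] mean [ 502.2 -344. ] rect [ 502.8 -337.2] [162.6  32.3] 82.6
side wedge 0.79 [164, 326, 213, 377] mean [ 272.9 -350.6] rect [ 274.8 -345.9] [107.9  26.9] 59.9
top wedge 0.76 [407, 352, 445, 377] mean [ 267.9 -351.3] rect [ 268.2 -349.9] [89.1 23.5] 61.2
top old_foot 0.5 [340, 259, 349, 273] mean [ 503.4 -167.1] rect [ 504.6 -168.2] [29.3 17.4] 44.1
side packer 0.7 [306, 192, 325, 204] mean [539.5  89.9] rect [539.   90.8] [43.7 67.2] 6.5
side packer 0.67 [257, 247, 281, 299] mean [ 411.5 -178. ] rect [ 411.7 -174.2] [ 39.7 125. ] 0.9
side packer 0.58 [252, 306, 284, 364] mean [ 405.1 -336.7] rect [ 405.4 -332.7] [123.3  40.8] 82.5
```

View pics/s9c.png

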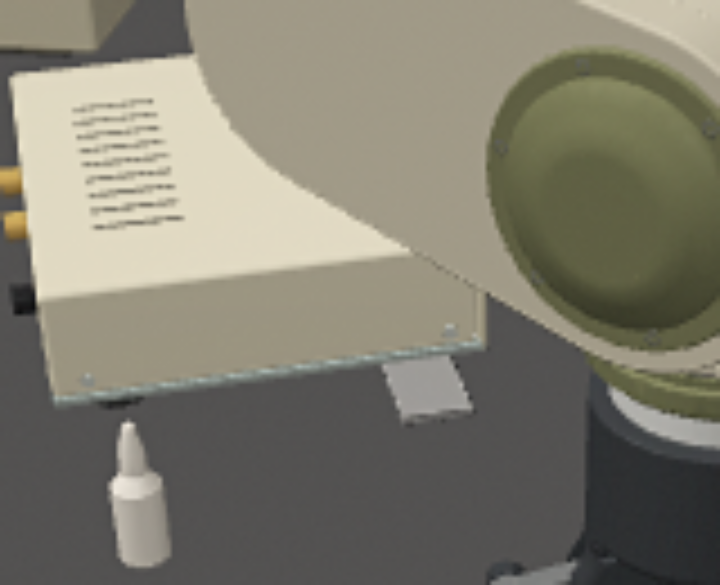

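View pics/s9d.png

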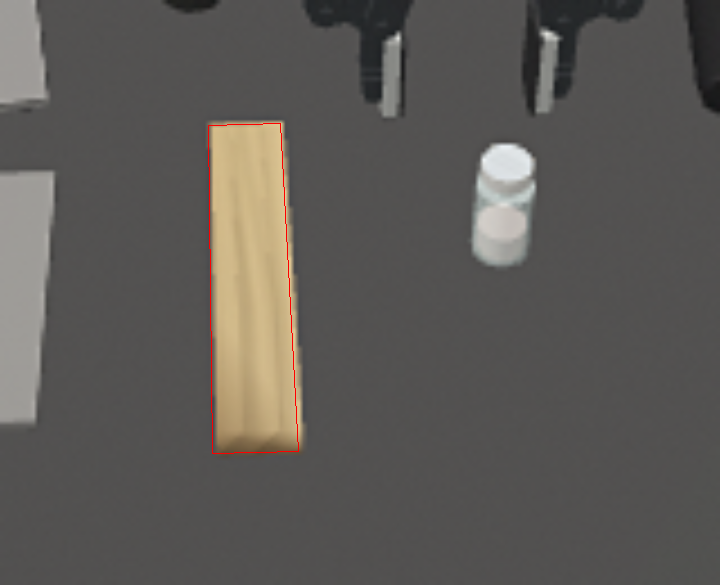

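View pics/t9c.png

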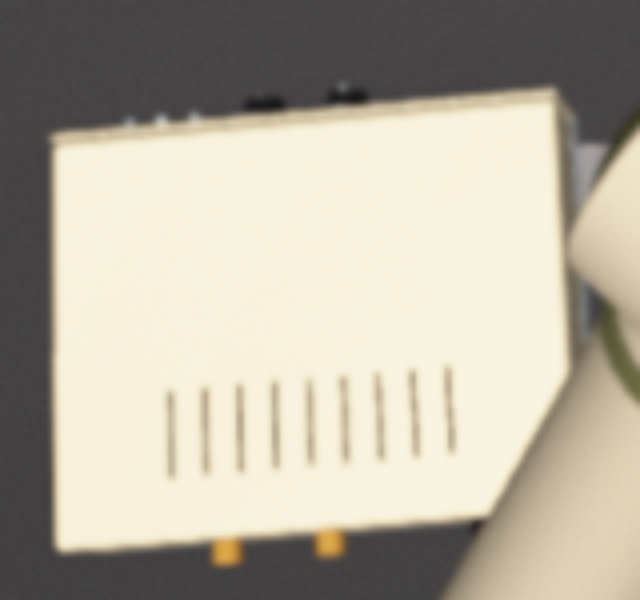

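The packer lies flat under the corner, square to the wall, its tail at (430,400) in the crop. Its centre is about 36 mm from the front corner, so it is level with the missing foot. The wedge matches the red outline, thin end away from the camera. Going to the wedge's tail now.

>>> move_arm(
  targets=[
    [[0,0,-0.005,-0.036,0.022,0,0.5],[0,0,0,-0.0364,0.0221,0,0.5],[0,0,0,0,0,0.03,0.5],[0,0,0,0,0,0.03,0.5],[0,0,0,0,0,0.02,0.5],[0,0,0,0,0,0,0.5]],
  ],
)

```text
clock: 16.2
tool_pos: [0.4956, -0.3938, 0.0318]
orientation: [-3.14, 0.002, -0.116]
wrist_force: [-0.6, 0.1, 0.3]
grip_width: 0.0426
```

```bash
python3 -c "
from ov import *
to([.4943,-.3985,.002],-7)
snap('side','s10')
overlay('s10','side',[(rect([.502,-.336],-7,L=.16,W=.03,z=.003),(0,0,255))],(260,260,400,390),4.5,'s10d')"
```

```text
t 16.2 tcp [ 495.6 -393.8   31.8] rpy [-1.7989e+02  1.2000e-01 -6.6600e+00] F [-0.6  0.1  0.3] w 42.6
shift tool mm [-0.7  4.9 29.8]
rotvec [-0.0019  0.0021  0.0059]
```

View pics/s10d.png

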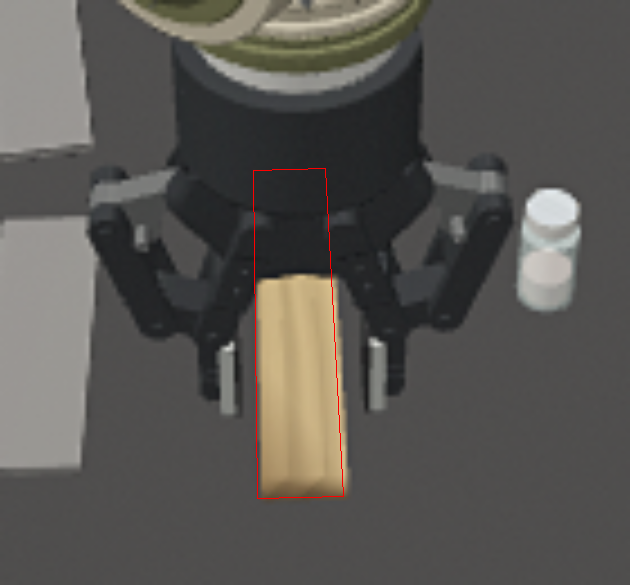

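The fingers straddle the wedge tail at (228,380) and (377,375), and the vial is clear.

>>> move_arm(
  targets=[
    [[0,0,0.004,0,0.005,0.01,0.5],[0,0,0,0,0,0.012,0.5],[0,0,0,0,0,0.007,0.5],[0,0,0,0,0,0.001,0.5],[0,0,0,0,0,0,0.5]],
  ],
)

```text
clock: 16.88
tool_pos: [0.4954, -0.4001, 0.0029]
orientation: [3.141, -0.0, -0.121]
wrist_force: [-0.6, 0.1, 1.0]
grip_width: 0.0425
```

>>> move_arm(
  targets=[
    [[0,0,0,0,0,0,0.25],[0,0,0,0,0,0,0.25],[0,0,0,0,0,0,0.25],[0,0,0,0,0,0,0.25]],
  ],
  force=60,
)

```text
clock: 17.38
tool_pos: [0.4955, -0.4003, 0.0035]
orientation: [3.141, -0.001, -0.121]
wrist_force: [-0.2, 0.4, 6.1]
grip_width: 0.0282
```

>>> move_arm(
  targets=[
    [[0,0,0,0,0,-0.01,0.25],[0,0,0,0,0,-0.02,0.25],[0,0,0,0,0,-0.02,0.25],[0,0,0,0,0,0,0.25]],
  ],
)

```text
clock: 17.88
tool_pos: [0.4958, -0.4005, 0.0543]
orientation: [3.14, -0.002, -0.121]
wrist_force: [-0.0, -0.1, -0.5]
grip_width: 0.0282
```

```bash
python3 -c "
from ov import *
o=st()
snap('side','s11')
t=o['orientation'][2];u=np.array([-np.sin(t),np.cos(t)])
c=o['tool_pos'][:2]+.0625*u
overlay('s11','side',[(rect(c,np.degrees(t),L=.16,W=.03,z=.0475),(0,0,255))],(260,240,400,370),4.5,'s11d')"
```

```text
t 17.88 tcp [ 495.8 -400.5   54.3] rpy [ 1.7989e+02 -1.2000e-01 -6.9500e+00] F [-0.  -0.1 -0.5] w 28.2
```

View pics/s11d.png

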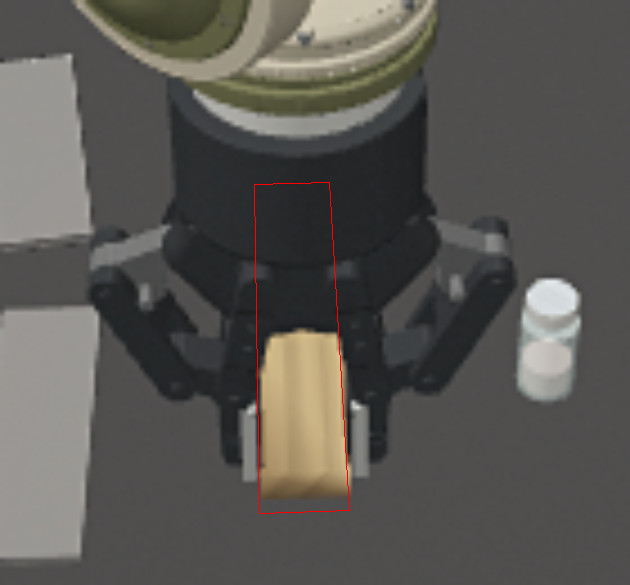

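>>> move_arm(
  targets=[
    [[0,0,-0.103,0,0,-0.005,0.25],[0,0,-0.103,0,0,0,0.25],[0,0,0,0,0,0,0.25]],
  ],
)

```text
clock: 18.3
tool_pos: [0.4949, -0.3997, 0.0568]
orientation: [-3.14, 0.001, 0.084]
wrist_force: [1.1, 1.0, -0.6]
grip_width: 0.028
```

```bash
python3 -c "
from ov import *
to([.5518,-.0545,.045],4.85)"
```

```text
t 18.3 tcp [ 494.9 -399.7   56.8] rpy [-1.7992e+02  6.0000e-02  4.7900e+00] F [ 1.1  1.  -0.6] w 28.0
shift tool mm [  85.5 -339.2   12.2]
rotvec [-0.0014  0.0011 -0.001 ]
```

>>> move_arm(
  targets=[
    [[0,0,0,0.0107,-0.0424,0,0.25],[0,0,0,0.0107,-0.0424,0,0.25],[0,0,0,0.0107,-0.0424,0,0.25],[0,0,0,0.0107,-0.0424,0,0.25],[0,0,0,0.0107,-0.0424,0,0.25],[0,0,0,0.0107,-0.0424,0,0.25],[0,0,0,0.0107,-0.0424,0.006,0.25],[0,0,0,0.0107,-0.0424,0.006,0.25],[0,0,0,0,0,0,0.25],[0,0,0,0,0,0,0.25]],
  ],
)

```text
clock: 19.55
tool_pos: [0.5518, -0.0552, 0.0456]
orientation: [3.141, 0.0, 0.083]
wrist_force: [-0.4, 0.3, -0.8]
grip_width: 0.0285
```

```bash
python3 -c "
from ov import *
to([.5518,-.0545,.014],4.85)
o=monitor.get_obs()
snap('side','s12')
t=o['orientation'][2];u=np.array([-np.sin(t),np.cos(t)])
c=o['tool_pos'][:2]+.065*u
overlay('s12','side',[(rect(c,np.degrees(t),L=.16,W=.03,z=o['tool_pos'][2]-.0035),(0,0,255))],(230,130,390,260),4.5,'s12d')"
```

```text
t 19.55 tcp [551.8 -55.2  45.6] rpy [1.7999e+02 2.0000e-02 4.7800e+00] F [-0.4  0.3 -0.8] w 28.5
shift tool mm [ 0.  -0.7 31.6]
rotvec [ 0.0001  0.0004 -0.0012]
```

View pics/s12d.png

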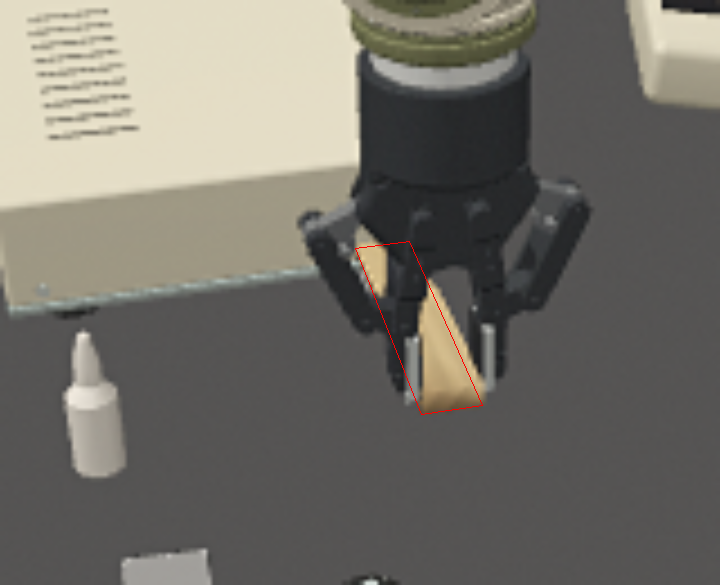

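>>> move_arm(
  targets=[
    [[0,0,0,0,-0.001,0.012,0.25],[0,0,0,0,0,0.012,0.25],[0,0,0,0,0,0.007,0.25],[0,0,0,0,0,0,0.25],[0,0,0,0,0,0,0.25]],
  ],
)

```text
clock: 20.23
tool_pos: [0.552, -0.0539, 0.015]
orientation: [3.141, -0.0, 0.085]
wrist_force: [0.0, -0.8, -0.8]
grip_width: 0.0281
```

```bash
python3 -c "
from ov import *
o=st()
snap('side','s13')
t=o['orientation'][2];u=np.array([-np.sin(t),np.cos(t)])
c=o['tool_pos'][:2]+.065*u
overlay('s13','side',[(rect(c,np.degrees(t),L=.16,W=.03,z=o['tool_pos'][2]-.0035),(0,0,255))],(270,150,380,240),6.5,'s13d')"
```

```text
t 20.23 tcp [552.  -53.9  15. ] rpy [ 1.7999e+02 -2.0000e-02  4.8500e+00] F [ 0.  -0.8 -0.8] w 28.1
```

View pics/s13d.png

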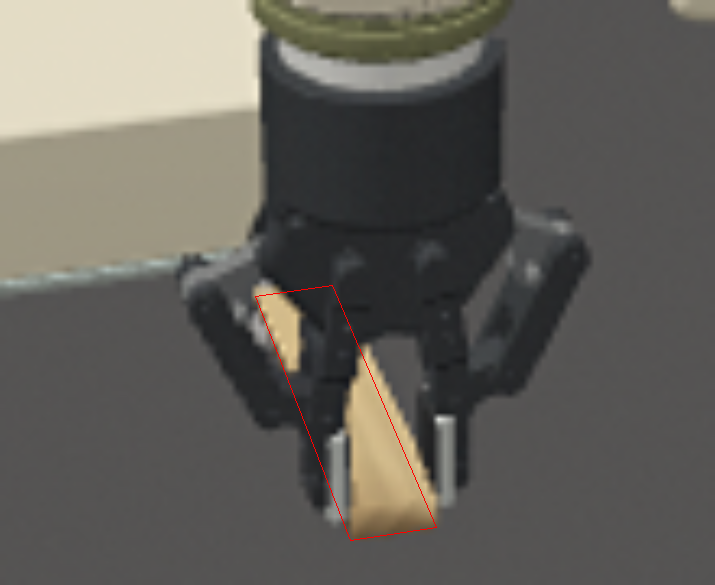

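>>> move_arm(
  targets=[
    [[0,0,0,0,-0.006,0.001,0.25],[0,0,0,0,-0.006,0,0.25],[0,0,0,0,-0.006,0,0.25],[0,0,0,0,-0.006,0,0.25],[0,0,0,0,-0.006,0,0.25],[0,0,0,0,0,0,0.25]],
  ],
)

```text
clock: 21.02
tool_pos: [0.5492, -0.0234, 0.0138]
orientation: [-3.142, 0.0, 0.085]
wrist_force: [-0.3, -0.5, -0.9]
grip_width: 0.0281
```

>>> move_arm(
  targets=[
    [[0,0,0,0,0,0.002,0.25],[0,0,0,0,0,0.001,0.25],[0,0,0,0,0,0,0.25],[0,0,0,0,0,0,0.25]],
  ],
)

```text
clock: 21.52
tool_pos: [0.5493, -0.024, 0.0108]
orientation: [-3.142, -0.0, 0.084]
wrist_force: [-0.5, -0.3, -1.0]
grip_width: 0.0282
```

>>> move_arm(
  targets=[
    [[0,0,0,0,0,0.001,0.25],[0,0,0,0,0,0,0.25],[0,0,0,0,0,0,0.25]],
  ],
)

```text
clock: 21.9
tool_pos: [0.5493, -0.0239, 0.0098]
orientation: [-3.142, -0.0, 0.085]
wrist_force: [0.6, -0.8, -0.2]
grip_width: 0.0283
```

Contact should come at about 9.5 mm, so I'm continuing in half-millimetre steps.

>>> move_arm(
  targets=[
    [[0,0,0,0,0,0.0005,0.25],[0,0,0,0,0,0,0.25]],
  ],
)

```text
clock: 22.15
tool_pos: [0.5493, -0.0239, 0.0093]
orientation: [3.142, -0.0, 0.085]
wrist_force: [0.3, -0.1, -0.6]
grip_width: 0.0284
```

>>> move_arm(
  targets=[
    [[0,0,0,0,0,0.0005,0.25],[0,0,0,0,0,0,0.25]],
  ],
)

```text
clock: 22.4
tool_pos: [0.5493, -0.0239, 0.0089]
orientation: [3.142, -0.0, 0.085]
wrist_force: [0.3, -0.1, 1.6]
grip_width: 0.0281
```

>>> move_arm(
  targets=[
    [[0,0,0,0,0,0.0005,0.25],[0,0,0,0,0,0,0.25]],
  ],
)

```text
clock: 22.65
tool_pos: [0.5494, -0.024, 0.0084]
orientation: [3.142, -0.0, 0.085]
wrist_force: [-0.2, -0.9, 1.7]
grip_width: 0.0281
```

>>> move_arm(
  targets=[
    [[0,0,0,0,0,0.0005,0.25],[0,0,0,0,0,0,0.25]],
  ],
)

```text
clock: 22.9
tool_pos: [0.5494, -0.024, 0.0079]
orientation: [3.141, -0.0, 0.085]
wrist_force: [-0.7, -2.0, 3.6]
grip_width: 0.0283
```

>>> move_arm(
  targets=[
    [[0,0,0,0,0,-0.0007,0.25],[0,0,0,0,-0.005,0,0.25],[0,0,0,0,-0.005,0,0.25],[0,0,0,0,-0.005,0,0.25],[0,0,0,0,-0.005,0,0.25],[0,0,0,0,0,0,0.25]],
  ],
)

```text
clock: 23.65
tool_pos: [0.5475, -0.0033, 0.0085]
orientation: [-3.141, 0.0, 0.085]
wrist_force: [-0.3, 1.6, 3.0]
grip_width: 0.0282
```

>>> move_arm(
  targets=[
    [[0,0,0,0,-0.005,0,0.25],[0,0,0,0,-0.005,0,0.25],[0,0,0,0,-0.005,0,0.25],[0,0,0,0,-0.005,0,0.25],[0,0,0,0,0,0,0.25]],
  ],
)

```text
clock: 24.28
tool_pos: [0.5459, 0.0166, 0.0086]
orientation: [-3.141, -0.0, 0.085]
wrist_force: [-0.1, 1.2, 3.1]
grip_width: 0.028
```

```bash
python3 -c "
from ov import *
o=st()
snap('side','s14')
t=o['orientation'][2];u=np.array([-np.sin(t),np.cos(t)])
c=o['tool_pos'][:2]+.065*u
overlay('s14','side',[(rect(c,np.degrees(t),L=.16,W=.03,z=.006),(0,0,255))],(270,130,380,220),6.5,'s14d')"
```

```text
t 24.27 tcp [545.9  16.6   8.6] rpy [-1.7996e+02 -1.0000e-02  4.8600e+00] F [-0.1  1.2  3.1] w 28.0
```

View pics/s14d.png

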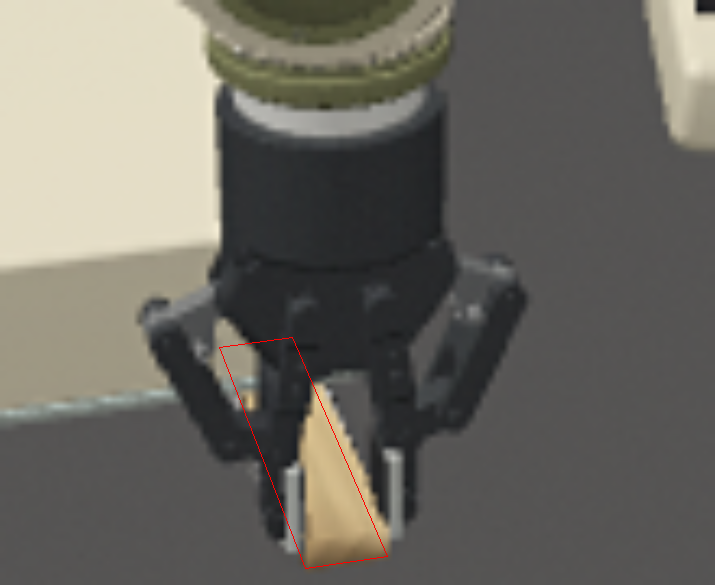

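>>> move_arm(
  targets=[
    [[0,0,0,0,-0.003,0,0.25],[0,0,0,0,-0.003,0,0.25],[0,0,0,0,-0.003,0,0.25],[0,0,0,0,-0.003,0,0.25],[0,0,0,0,0,0,0.25]],
  ],
)

```text
clock: 24.95
tool_pos: [0.5451, 0.0281, 0.0087]
orientation: [3.141, -0.001, 0.085]
wrist_force: [0.1, -1.1, 5.7]
grip_width: 0.028
```

>>> move_arm(
  targets=[
    [[0,0,0,0,-0.002,0,0.25],[0,0,0,0,-0.002,0,0.25],[0,0,0,0,0,0,0.25]],
  ],
)

```text
clock: 25.32
tool_pos: [0.5448, 0.0319, 0.0088]
orientation: [3.141, -0.001, 0.085]
wrist_force: [0.1, -2.1, 6.9]
grip_width: 0.0284
```

>>> move_arm(
  targets=[
    [[0,0,0,0,-0.002,0,0.25],[0,0,0,0,0,0,0.25]],
  ],
)

```text
clock: 25.58
tool_pos: [0.5447, 0.0338, 0.0089]
orientation: [3.141, -0.001, 0.085]
wrist_force: [1.7, -3.6, 7.0]
grip_width: 0.0284
```

>>> move_arm(
  targets=[
    [[0,0,0,0,-0.002,0,0.25],[0,0,0,0,0,0,0.25]],
  ],
)

```text
clock: 25.82
tool_pos: [0.5446, 0.0358, 0.0089]
orientation: [3.141, -0.001, 0.085]
wrist_force: [0.4, -2.6, 7.8]
grip_width: 0.0284
```

>>> move_arm(
  targets=[
    [[0,0,0,0,0,-0.0004,0.25],[0,0,0,0,0,0,0.25]],
  ],
)

```text
clock: 26.08
tool_pos: [0.5445, 0.0358, 0.009]
orientation: [3.141, -0.001, 0.085]
wrist_force: [1.3, -1.9, 6.0]
grip_width: 0.0281
```

```bash
python3 -c "
from ov import *
o=st();print(o['ft_torque'].round(2))
snap('side','s15');snap('top','t15')
t=o['orientation'][2];u=np.array([-np.sin(t),np.cos(t)])
c=o['tool_pos'][:2]+.065*u
overlay('s15','side',[],(210,100,370,230),4.5,'s15d')"
```

```text
t 26.07 tcp [544.5  35.8   9. ] rpy [ 1.7999e+02 -4.0000e-02  4.8400e+00] F [ 1.3 -1.9  6. ] w 28.1
[-0.2  -0.16 -0.01]
```

View pics/s15d.png

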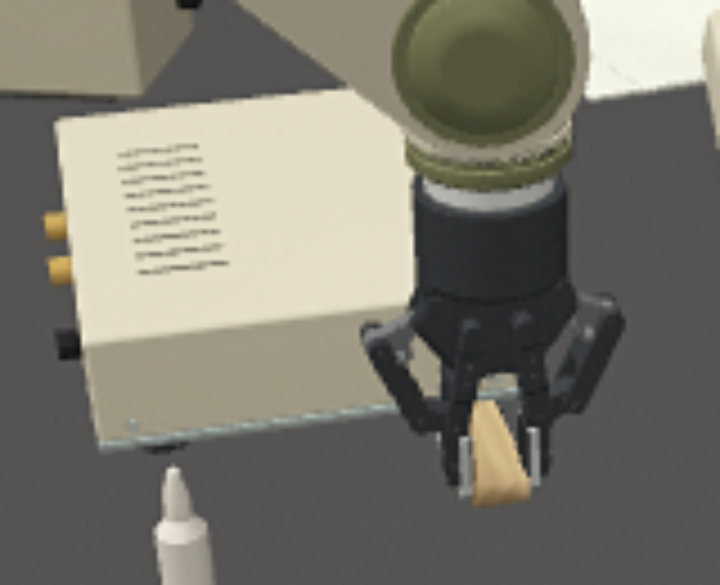

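>>> move_arm(
  targets=[
    [[0,0,0,0,0,-0.0006,0.25],[0,0,0,0,0,0,0.25]],
  ],
)

```text
clock: 26.42
tool_pos: [0.5439, 0.0361, 0.0092]
orientation: [-3.141, 0.001, 0.085]
wrist_force: [-0.2, -0.6, 2.0]
grip_width: 0.028
```

>>> move_arm(
  targets=[
    [[0,0,0,0,0,-0.0004,0.25],[0,0,0,0,0,0,0.25]],
  ],
)

```text
clock: 26.68
tool_pos: [0.5437, 0.036, 0.0096]
orientation: [-3.141, 0.001, 0.085]
wrist_force: [-0.8, 0.1, 0.1]
grip_width: 0.0277
```

>>> move_arm(
  targets=[
    [[0,0,0,0,-0.002,0,0.25],[0,0,0,0,0,0,0.25]],
  ],
)

```text
clock: 26.92
tool_pos: [0.5439, 0.0381, 0.0098]
orientation: [-3.141, 0.0, 0.085]
wrist_force: [0.3, 0.3, -0.1]
grip_width: 0.0281
```

>>> move_arm(
  targets=[
    [[0,0,0,0,-0.002,0,0.25],[0,0,0,0,0,0,0.25]],
  ],
)

```text
clock: 27.18
tool_pos: [0.5438, 0.04, 0.0099]
orientation: [-3.142, 0.0, 0.085]
wrist_force: [-0.7, 0.1, -0.9]
grip_width: 0.0282
```

>>> move_arm(
  targets=[
    [[0,0,0,0,-0.002,0,0.25],[0,0,0,0,0,0,0.25]],
  ],
)

```text
clock: 27.42
tool_pos: [0.5437, 0.0419, 0.0098]
orientation: [-3.142, 0.0, 0.085]
wrist_force: [1.4, 0.8, -1.7]
grip_width: 0.0283
```

>>> move_arm(
  targets=[
    [[0,0,0,0,-0.002,0,0.25],[0,0,0,0,0,0,0.25]],
  ],
)

```text
clock: 27.68
tool_pos: [0.5435, 0.0435, 0.0097]
orientation: [3.141, 0.0, 0.085]
wrist_force: [0.8, -4.4, -3.5]
grip_width: 0.0283
```

The wedge is starting to bear at about 80 mm insertion, which is what a 17 mm gap predicts. The unit is pushing it down a little, so I'll let it seat on the packer and then press on.

>>> move_arm(
  targets=[
    [[0,0,0,0,0,0.0005,0.25],[0,0,0,0,0,0,0.25]],
  ],
)

```text
clock: 27.92
tool_pos: [0.5436, 0.0439, 0.0095]
orientation: [-3.141, -0.0, 0.085]
wrist_force: [1.5, -2.1, -0.6]
grip_width: 0.0281
```

>>> move_arm(
  targets=[
    [[0,0,0,0,-0.001,0,0.25],[0,0,0,0,0,0,0.25]],
  ],
)

```text
clock: 28.18
tool_pos: [0.5435, 0.0447, 0.0095]
orientation: [3.141, -0.0, 0.085]
wrist_force: [1.1, -5.2, -1.8]
grip_width: 0.0281
```

```bash
python3 -c "
from t import *
st()"
```

```text
t 28.18 tcp [543.5  44.7   9.5] rpy [ 1.7998e+02 -1.0000e-02  4.8500e+00] F [ 1.1 -5.2 -1.8] w 28.1
```

>>> move_arm(
  targets=[
    [[0,0,0,0,-0.0006,0.0002,0.25],[0,0,0,0,0,0,0.25]],
  ],
)

```text
clock: 28.42
tool_pos: [0.5436, 0.0449, 0.0095]
orientation: [3.141, -0.0, 0.085]
wrist_force: [-0.2, -6.3, 0.9]
grip_width: 0.0288
```

>>> move_arm(
  targets=[
    [[0,0,0,0,0,0,0.25],[0,0,0,0,0,0,0.25]],
  ],
)

```text
clock: 28.68
tool_pos: [0.5436, 0.0449, 0.0095]
orientation: [3.141, -0.0, 0.085]
wrist_force: [0.7, -6.4, -0.1]
grip_width: 0.0286
```

>>> move_arm(
  targets=[
    [[0,0,0,0,-0.0007,0,0.25],[0,0,0,0,0,0,0.25],[0,0,0,0,0,0,0.25]],
  ],
)

```text
clock: 29.05
tool_pos: [0.5437, 0.0452, 0.0095]
orientation: [3.14, -0.001, 0.085]
wrist_force: [-0.4, -9.1, -0.2]
grip_width: 0.0283
```

```bash
cat > chk.py <<'E'
import sys
from ov import *
tag=sys.argv[1]
st(); p,d=snap('side','s'+tag); snap('top','t'+tag)
overlay('s'+tag,'side',[],(210,100,370,230),4.5,'s'+tag+'d')
# unit top height via top depth
D=np.load(f'pics/t{tag}.npz'); d=D['d']
vv,uu=np.mgrid[0:480,0:640]; P=unproj('top',uu.ravel(),vv.ravel(),d=d.ravel()).reshape(480,640,3)
m=(P[...,2]>.075)&(P[...,2]<.095)&(uu>112)&(uu<228)&(vv>245)&(vv<340)
A=np.c_[P[m][:,:2]-[.43,.25],np.ones(m.sum())]; c=np.linalg.lstsq(A,P[m][:,2],rcond=None)[0]; print('plane slopes x,y, height',c.round(5),m.sum())
E
python3 chk.py 16
sed 's/snap(.side.,.s.+tag)/(0,0)/' chk.py >/dev/null; cp pics/t0.npz /dev/null 2>/dev/null
python3 - <<'E'
from h import *
D=np.load('pics/top0.npz'); d=D['d']
vv,uu=np.mgrid[0:480,0:640]; P=unproj('top',uu.ravel(),vv.ravel(),d=d.ravel()).reshape(480,640,3)
m=(P[...,2]>.075)&(P[...,2]<.095)&(uu>112)&(uu<228)&(vv>245)&(vv<340)
A=np.c_[P[m][:,:2]-[.43,.25],np.ones(m.sum())]; print('before',np.linalg.lstsq(A,P[m][:,2],rcond=None)[0].round(5))
E
```

```text
t 29.05 tcp [543.7  45.2   9.5] rpy [ 1.7991e+02 -3.0000e-02  4.8600e+00] F [-0.4 -9.1 -0.2] w 28.3
plane slopes x,y, height [-0.00233  0.00045  0.08536] 2799
before [0.00024 0.00015 0.08534]
```

View pics/s16d.png

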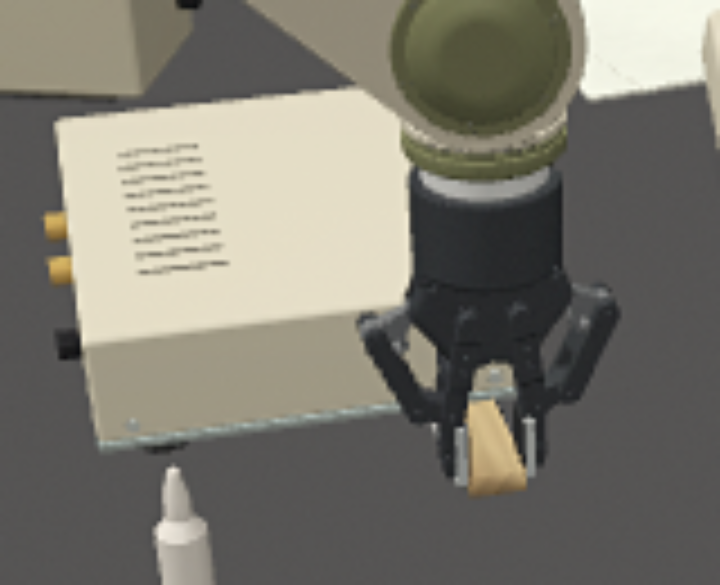

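View pics/t16.png

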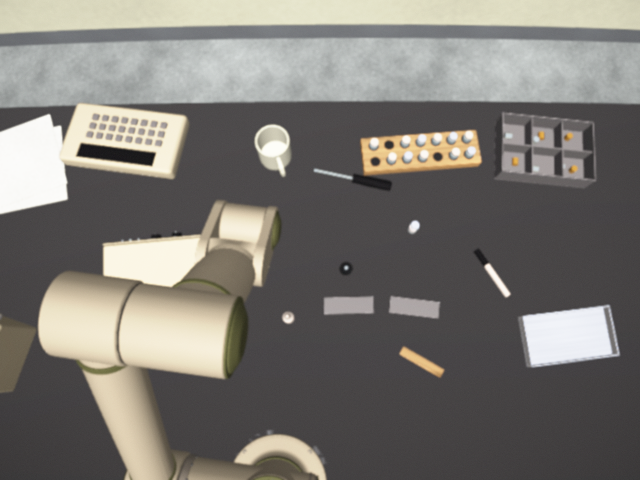

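>>> move_arm(
  targets=[
    [[0,0,0,0,-0.0005,0,0.25],[0,0,0,0,0,0,0.25],[0,0,0,0,0,0,0.25],[0,0,0,0,0,0,0.25],[0,0,0,0,0,0,0.25]],
  ],
)

```text
clock: 29.78
tool_pos: [0.5437, 0.0454, 0.0095]
orientation: [3.14, -0.001, 0.085]
wrist_force: [0.2, -11.0, -0.6]
grip_width: 0.0281
```

```bash
python3 chk.py 17; python3 -c "
from t import *
a=np.load('pics/top0.npz')['p'].astype(int);b=np.load('pics/t17.npz')['p'].astype(int)
from m import show
camera('top');camera('side')
show('side','dropper',.05);show('side','vial',.04,1);show('side','packer',.006);show('side','old_foot',.016);show('side','wedge',.006)"
```

```text
t 29.77 tcp [543.7  45.4   9.5] rpy [ 1.7988e+02 -3.0000e-02  4.8600e+00] F [  0.2 -11.   -0.6] w 28.1
plane slopes x,y, height [ 0.00308 -0.001    0.08514] 2803
side dropper 0.58 [242, 206, 257, 233] mean [383.5 -58. ] rect [383.  -47.9] [ 23.6 114.9] 3.3
side dropper 0.31 [312, 190, 328, 212] mean [539.4   4.6] rect [541.4  10.4] [82.4 25.2] 86.1
side vial 0.52 [302, 258, 319, 271] mean [ 497.5 -204.1] rect [ 497.2 -203.5] [37.7 26.7] 82.2
side packer 0.66 [252, 308, 282, 364] mean [ 404.6 -337.9] rect [ 405.6 -332.7] [123.1  40. ] 82.4
side packer 0.58 [255, 253, 283, 296] mean [ 411.5 -178. ] rect [ 411.7 -174.2] [ 39.8 122.9] 1.0
side old_foot 0.69 [303, 258, 318, 273] mean [ 499.8 -176.3] rect [ 499.6 -177.3] [42.4 28.2] 82.2
side wedge 0.55 [166, 326, 213, 376] mean [ 273.1 -350.1] rect [ 275.1 -345.7] [107.3  26.7] 58.2
side wedge 0.45 [316, 191, 325, 206] mean [547.5  68.3] rect [551.5  74.6] [86.8 29. ] 80.7
```

```bash
python3 -c "
from t import *
st(); print(r.finish_job()); st()"
```

```text
t 30.23 tcp [543.7  45.4   9.5] rpy [ 1.7988e+02 -3.0000e-02  4.8700e+00] F [ -0.1 -10.4  -0.6] w 28.0
the job is handed in; nothing more can be done
None
the job is handed in; nothing more can be done
```

The control unit's corner is packed with one grey packer and the wedge, and I handed the job in at about 30 s with the wedge still gripped and pushed in.

- **Gap:** I measured it at about 17 mm from the top camera's depth, and the side camera's view of the wall's lower edge agreed. One packer leaves 11 mm, which is within the wedge's 3 to 13.5 mm taper, so I used one. Two would also have fitted, but the wedge would then have gone in only about 20 mm.
- **Packer:** it lies flat and square to the wall, about 84 mm under the unit. It is centred about 36 mm from the front corner, level with the missing foot.
- **Wedge:** it went in on top of the packer, thin end first and square to the wall. It started to bear at about 80 mm, as the 17 mm gap predicts. I then pressed on to a steady push of 10 to 11 N, with almost no vertical force left on the gripper.
- **Not jacked up:** no lift was measurable. The arm hid most of the unit's top, so the tilt readings were noisy and changed sign between pictures. The wedge advanced only about 1 to 2 mm after first contact, which limits any lift to about 0.1 to 0.2 mm.
- **Other things:** in the last top picture everything else stood where it was at the start, and the side-view detections of the spare packers, small wedge, dropper and old foot agreed. The network's last vial detection was wrong (it marked the old foot), but that top picture shows the vial unmoved.
- **Seating the wedge:** on the way in I was pressing it down onto the packer with up to 8 N, so I raised the gripper about 1.4 mm before the final push.

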